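Shut down the disc-sanding station

ROBOT

A 6-joint arm with a two-finger parallel gripper is mounted at the origin on the work surface. World frame = base frame: x ahead of the robot, y to its left, z up, the work surface at z = 0. Lengths are in m, angles in rad, forces in N, time in s.
With the tool pointing down it reaches from about 0.4 to 0.925 m from the base axis. Payload 12.5 kg.
Tool frame: the origin (TCP) lies midway between the tips of the shut fingers; the grasp point (between the pads) lies 19 mm behind it; z points along the fingers, y is the direction in which the jaws open and shut (so a half turn about z gives the same grasp; the last joint's range is limited). The gripper opens to 95 mm and grips with 3 to 60 N. Pads are 20 mm wide; open, the fingers measure 119 mm over their backs; the gripper's body (75 mm by 180 mm) begins 59 mm behind the grasp point.
Start: joints at [-1.392, 0.491, 1.559, -0, 1.092, -0.106], TCP at [0.176, -0.6, 0.192] pointing down, gripper open.
Joint ranges: [-3.1, 3.1], [-0.84, 2.19], [0.05, 2.79], [-1.13, 4.28], [0.06, 2.93], [-2.69, 2.69]. Speed limits (rad/s): [2.22, 2.22, 2.79, 3.14, 3.14, 3.14].

INTERFACE

Orientations are given as a unit quaternion [x, y, z, w].
In Python, from workcell import arm gives the robot as it stands.
- The arm moves only by the tool servo_tool, never from a script. Its argument "series" is a list of rows, each a list of 3 entries, a list of its own where there are three numbers: the closure, from -1 (fully open) to 1 (shut), then the shift along the tool's x, y, z in units of 50 mm (1.0 is 50 mm), then the turn about the tool's z in units of 6 degrees (1.0 is 6 degrees). In form: [[gripper, [tx, ty, tz], yaw], ...]. A call has 1 to 8 rows; each row is the pose to reach, as a shift and turn from the pose commanded when the call began, along the tool's axes at that moment; what a row does not reach only later rows make up. A row lasts 1/10 s, in which the tool goes at most 50 mm and 8.59 degrees, less where a joint would pass 70% of its speed; a pose out of reach is approached as far as the arm can. A call with a gripper value outside its range is refused whole. The fingers move at their own pace and stop on an object; "grip_force" is the grip in N (left out, the last holds). Time passes only in rows, so rows that repeat a pose let the fingers close. It gives the time, the measured TCP pose, the force and the opening at its end, in the units of the state.
- arm.state(): the state, without advancing time (a new reading comes with each control period).
- arm.read_camera(name): name is "scene" or "top" or "wrist"; returns (picture, depth): 480x640x3 uint8, blue, green, red; 480x640 float32, m along the optical axis (not along the pixel's ray), 0 where there is no reading.
- arm.camera_params(name): a dict with "K" (3x3 intrinsics, pixels), "rvec" (rotation vector, rad) and "tvec" (3), from world to camera coordinates, as OpenCV has them. Camera axes: x right, y down, z forward; pixel columns grow to the right and rows downward; lengths in m; the calibration is good to about 2 mm. A picture is of the moment at which its call begins: read the wrist's pose just before it. camera_params takes no time and is no camera call; for the wrist camera it gives the pose at the moment of the call.
- arm.close_job(): hands the job in, once; it reports no verdict.
The state is a dict: "clock": time; "q": joint angles; "qd": joint speeds; "joint_torque": joint torques, N m; "position": TCP position; "eef_rot": TCP orientation; "force": force on the tool from outside, world axes, zero at the start; "moment": the same for the moment, N m; "width": finger opening in m.
Only numpy, scipy, OpenCV 4.12 (cv2) and the standard library are available. Lean on these libraries where they do the work, as an engineer would, in place of code of your own. Each camera call takes 0.05 s, during which the arm holds its last target. There are 200 camera calls.

TASK

Sanding is finished: shut the station down with your fingertips, in the proper order. First press the raised lower half of the disc sander's rocker switch right over to off, then press the extractor's mushroom-headed stop button fully in, and last push the lip of the blast gate's slide straight down until the gate is fully shut. Do not press the flat start button, do not pull the gate slide up, do not touch the sanding disc, and leave the wood block, pipe offcut, glue bottle and mallet where they are.

Things in the scene. Friction and masses are not known exactly. Their poses are not given: they have to be found in the camera images.
- sander: grey bench disc sander, fixed to the bench, base 300 (x) x 380 (y) x 52 mm; origin under the base's centre, x to its back, y to its left, z up; turned up to 7 degrees. Round disc guard (230 mm, top 290 mm high) and motor at y = -70 mm, x -4 to +170 mm. Aluminium work table, top 175 mm high, x -156 to -26, y -190 to +50 mm
- pod_face (a point): centre of the 82 x 80 mm top face of the switch pod on the sander's left front corner, 94 mm above the bench. The face leans 15 degrees down towards the robot (towards the sander's -x); this point's axes are the sander's own, not tilted
- gate_frame (a point): top centre of the blast gate's upright aluminium frame, 92 mm wide (sander's x), 16 mm thick (sander's y), 112 mm high, on a 64 mm steel dust duct (axis 60 mm high) that leaves the sander's left side along its y and drops through the bench 80 mm farther left; axes as the sander's
- disc: abrasive disc, 200 mm diameter, upright, facing the robot behind the work table. Origin on its axis, 14 mm behind its abrasive face; not to be touched
- sander_switch (a joint): black rocker in the pod's face, 28 mm wide (sander's y), 50 mm long (up the slope): two 25 mm halves meet at the pivot, 4 mm above the face. 0 = off: lower half (nearer the robot) parallel with the face. 0.36 rad = on: lower half's outer end 9 mm higher. Starts on. No spring: about 4 N on the outer part of a half turns it; it stays where left
- switch_lower (a point): point on the surface of the rocker's lower half, 18 mm down the slope from the pivot, on the middle line; it moves with the rocker. Its axes turn with the rocker: y along the pivot, x up the slope, z out of the lower half's surface
- station: extractor control station fixed flat on the bench, light grey box 140 (x) x 70 (y) x 58 mm high; origin under its centre. Pilot lamp (22 mm, 13 mm proud) in the middle; stop and start button 42 mm either side of it along x, either may be the nearer one. A steel conduit leaves its far end
- stop_button (a joint): stop button: black mushroom head, 40 mm diameter, on a stem; 0 = out, 0.007 m = fully in. Needs about 5 N; no spring, it stays in where it is pushed
- stop_top (a point): centre of the top of the stop button's mushroom head, 84 mm above the bench when out; moves with it, z up
- start_button (a joint): start button: flat black button, 28 mm diameter, flush in a dark ring of 35 mm; 0 = out, 0.005 m = fully in, spring return. Not to be pressed
- start_top (a point): centre of the top of the start button, 65 mm above the bench, z up
- gate_slide (a joint): steel slide of the blast gate, moves vertically in the gate's frame. 0 = right up, 0.076 m = right down, gate shut; it starts open at 0.008 to 0.020. Needs about 5 N and stays where it is left
- gate_lip (a point): centre of the flat top of the slide's lip, 50 mm along the sander's x, 24 mm along its y, 6 mm thick; moves with the slide. 196 mm above the bench when right up, 120 mm when shut; axes as the sander's
- wood_block: loose wood offcut 45 x 90 x 38 mm lying on the sander's work table; origin under its centre. Bystander
- pipe_offcut: loose piece of white plastic pipe standing on end, 68 mm outside diameter, 55 mm high; origin at the centre of its underside. Bystander
- glue_bottle: loose white glue bottle standing upright, 58 mm diameter, 160 mm high; origin at the centre of its underside. Bystander
- mallet: loose orange mallet lying on the bench, 280 mm long along its x, head (95 mm wide, 48 mm thick) at its +x end; origin under its middle. Bystander

How it is judged:
On the way, in this order (a step that is already met when the one before it is completed fails the run):
1. the sander's rocker is pressed over to off (value of joint sander_switch below 0.06 rad), for 0.1 s.
2. the extractor's stop button is pressed in (value of joint stop_button above 0.0052 m and value of joint sander_switch below 0.06 rad), for 0.1 s.
3. the blast gate is pushed shut (value of joint gate_slide above 0.072 m and value of joint stop_button above 0.0052 m), for 0.1 s.
At the end, for the whole second after the job is handed in: rocker off (joint below 0.06 rad), stop button in (at least 5.2 of its 7 mm), gate slide down (within 4 mm of its stop) (all of step 3 and value of joint sander_switch below 0.06 rad); the robot touches nothing.
It fails at once if the start button is pressed (more than 2 mm) (value of joint start_button above 0.002 m).
It fails at once if the gate slide is pulled up (value of joint gate_slide below 0.004 m).
It fails at once if the sanding disc is touched (contact force between disc and the fingers above 0.5 N or contact force between disc and the arm above 0.5 N).
It fails at once if a bystander is moved by more than 20 mm, lifted or knocked over (distance of any of wood_block, pipe_offcut, glue_bottle, mallet from where it was at the start of the episode above 0.02 m or angle between glue_bottle's own z axis and vertical above 0.4 rad).
It also fails if it takes over 67 s, if anything falls off the work surface, if the arm or the gripper's body presses on something with over 40 N, if the wrist force passes 120 N, or if a joint passes its speed limit or range.

## Working session

There is one attempt and no reset: what is moved stays moved. The work goes in short steps, Python scripts to look and compute and a tool call to move; the robot and the scene stay as the last step left them, time stands still between calls to the robot, and variables do not carry over. Pictures are saved under pics/ and viewed, on a budget of 10 in all, crops included, one or two more only if the job needs it, and the job is handed in when it is done.

Besides the shell and the picture viewer there is one more tool, called after ">>>" as name([rows], argument=value, ...), one row to a line, values as JSON. servo_tool: Moves the arm, as the interface text tells. Its arguments: {"type":"object","properties":{"series":{"type":"array","items":{"type":"array"}},"grip_force":{"type":"number"}},"required":["series"]}

```bash
mkdir -p pics; cat > h.py <<'E'
import numpy as np, cv2
from workcell import arm
def snap(n):
    p=arm.camera_params(n); im,d=arm.read_camera(n)
    np.savez(f'{n}.npz',im=im,d=d,K=p['K'],r=p['rvec'],t=p['tvec']); return im
def load(n):
    f=np.load(f'{n}.npz'); R=cv2.Rodrigues(f['r'])[0]; return f['im'],f['d'],f['K'],R,f['t'].ravel()
def cloud(n):
    im,d,K,R,t=load(n); v,u=np.mgrid[:480,:640]
    c=np.stack([(u-K[0,2])/K[0,0]*d,(v-K[1,2])/K[1,1]*d,d],-1)
    P=(c-t)@R; P[d==0]=np.nan; return P
def ray(n,u,v,z):
    im,d,K,R,t=load(n); o=-R.T@t; r=R.T@np.linalg.solve(K,[u,v,1.]); return o+r*(z-o[2])/r[2]
def proj(n,X):
    im,d,K,R,t=load(n); c=R@np.asarray(X)+t; c=K@c; return c[:2]/c[2]
E
python3 - <<'E'
from h import *
for n in('scene','top'):
    cv2.imwrite(f'pics/{n}1.png',snap(n)); im,d,K,R,t=load(n); print(n,-R.T@t,R[2],K[0,0])
s=arm.state(); print(s['clock'],s['eef_rot'],s['position'],s['width'],s['force'])
E
```

```text
scene [0.86719669 0.5498581  0.70547705] [-0.43284141 -0.66738275 -0.60601038] 456.0243191537535
top [ 0.36421205 -0.06347285  1.32048265] [ 0.10331659  0.01122606 -0.99458517] 609.5835286519148
0.1 [ 9.89878322e-01  1.41917773e-01 -1.93467493e-05 -5.03683445e-04] [ 0.1755778  -0.59957558  0.19122306] 0.09532923101739278 [-0.56512493  0.03892648 -0.44805044]
```

View pics/scene1.png

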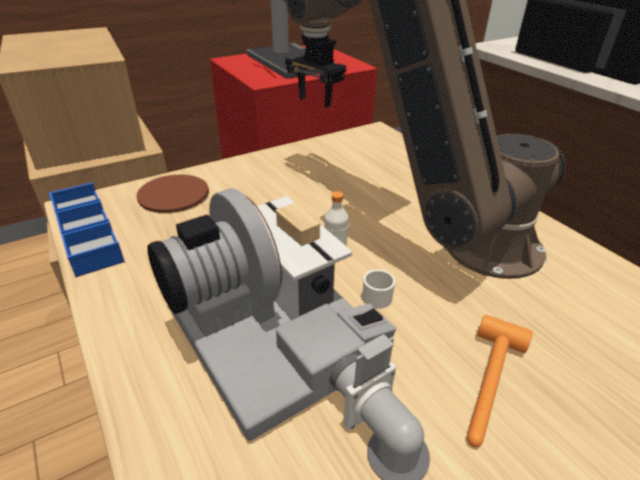

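View pics/top1.png

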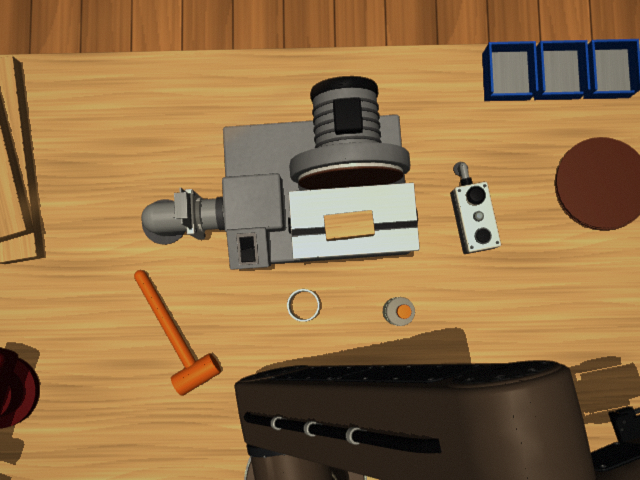

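The scene view shows the sander, with the pod at about (370,318), the gate at (372,365) and the mallet, pipe and bottle clear. The top view shows the rocker at (248,249), gate lip at about (182,205), and station buttons at (475,195) and (483,236). I'll use depth to tell the buttons apart and get heights.

```bash
python3 - <<'E'
from h import *
P=cloud('top'); im=load('top')[0]
np.set_printoptions(precision=4,suppress=True)
def blob(mask,name):
    n,l,s,c=cv2.connectedComponentsWithStats(mask.astype(np.uint8))
    for i in range(1,n):
        if s[i,4]>60:
            q=P[l==i]; print(name,c[i],s[i],np.nanmedian(q,0), 'z10/90',np.nanpercentile(q[:,2],[10,90]))
roi=np.zeros((480,640),bool)
dark=im.max(2)<60
r=roi.copy(); r[170:260,440:510]=1; blob(dark&r,'btn')
r=roi.copy(); r[225:270,225:270]=1; blob(dark&r,'rocker')
# lip: z>0.14 region near gate
r=roi.copy(); r[180:245,160:215]=1; m=r&(P[...,2]>.15); blob(m,'lip')
q=np.argwhere(m)[:,::-1]; print(cv2.minAreaRect(q.astype(np.float32)))
# station top
r=roi.copy(); r[165:260,440:510]=1; m=r&(abs(P[...,2]-.058)<.008); blob(m,'station')
print(cv2.minAreaRect(np.argwhere(m)[:,::-1].astype(np.float32)))
# work table
r=roi.copy(); r[170:270,280:430]=1; m=r&(abs(P[...,2]-.175)<.008)&(im.min(2)>150); blob(m,'table')
# pod face
r=roi.copy(); r[225:275,222:290]=1; m=r&(P[...,2]>.07)&(P[...,2]<.125)&~dark; blob(m,'pod')
for v,u in [(200,255),(180,240),(240,234),(265,250),(235,250),(258,247)]: print(u,v,P[v,u])
crop=np.hstack([cv2.resize(im[165:275,135:295],None,fx=3,fy=3,interpolation=2),cv2.resize(im[165:275,435:535],None,fx=3,fy=3,interpolation=2)])
cv2.imwrite('pics/c.png',crop)
E
```

```text
btn [465.6471 181.3971] [461 178  11   8  68] [ 0.6284 -0.3532  0.0345] z10/90 [0.0291 0.0387]
btn [475.3736 195.083 ] [466 187  19  18 265] [ 0.589  -0.3609  0.0825] z10/90 [0.0782 0.0863]
btn [458.5148 222.5443] [451 191  18  63 237] [ 0.5426 -0.3358  0.0257] z10/90 [0.0111 0.0386]
btn [482.5706 235.5118] [476 229  15  14 170] [ 0.5071 -0.3767  0.0646] z10/90 [0.0611 0.0677]
rocker [267.8351 244.2887] [266 229   4  37  97] [0.498  0.0672 0.0723] z10/90 [0.0529 0.0924]
rocker [246.9886 248.9573] [239 236  16  26 351] [0.4854 0.1065 0.1002] z10/90 [0.0963 0.1053]
lip [180.8737 205.8535] [174 187  14  39 396] [0.5615 0.2197 0.1836] z10/90 [0.1791 0.1869]
((180.5, 206.0), (38.0, 13.0), 90.0)
station [477.2089 219.3553] [ 454  182   47   70 1838] [ 0.5396 -0.367   0.0581] z10/90 [0.0545 0.0625]
((477.0941162109375, 216.4235076904297), (67.24842834472656, 34.05807876586914), 77.47119140625)
table [352.7479 203.4603] [ 289  183  128   46 4034] [ 0.5618 -0.108   0.1754] z10/90 [0.1725 0.1782]
table [355.9111 243.6396] [ 292  228  127   31 2475] [ 0.4833 -0.1137  0.1755] z10/90 [0.1727 0.1782]
pod [247.7105 244.4452] [ 224  225   59   45 1413] [0.4975 0.1057 0.0965] z10/90 [0.0862 0.104 ]
255 200 [0.5856 0.0903 0.0958]
240 180 [0.6274 0.1206 0.0972]
234 240 [0.504  0.1329 0.0991]
250 265 [0.454  0.103  0.0829]
250 235 [0.513  0.0998 0.1041]
247 258 [0.4667 0.1062 0.1033]
```

View pics/c.png

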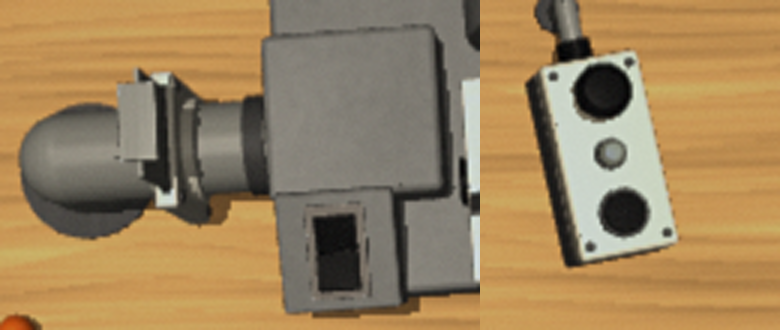

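Stop is the far button (z about 0.083, larger). The near one is start (z about 0.065). Next: sander yaw, refined targets, and a consistency check against the model sizes.

```bash
python3 - <<'E'
from h import *
np.set_printoptions(precision=4,suppress=True)
P=cloud('top'); im=load('top')[0]
roi=np.zeros((480,640),np.uint8); roi[170:270,284:430]=1
m=(roi>0)&(abs(P[...,2]-.175)<.01)
pts=np.array([ray('top',u,v,.175)[:2] for v,u in np.argwhere(m)],np.float32)
r=cv2.minAreaRect(pts); print('table',r)
a=r[2]; yaw=((a+45)%90)-45; print('yaw deg',yaw); a=np.radians(yaw); R=np.array([[np.cos(a),-np.sin(a)],[np.sin(a),np.cos(a)]])
O=np.array(r[0])-R@[-.091,-.07]; print('sander origin',O)
loc=lambda w:R.T@(np.array(w[:2])-O)
piv=ray('top',247,249,.098); print('pivot',piv,loc(piv))
lip=ray('top',180.9,205.6,.184); print('lip',lip,loc(lip))
S=ray('top',475.4,195.1,.084); T=ray('top',482.6,235.5,.065); print('stop,start',S,T,np.linalg.norm((S-T)[:2]))
# rocker profile along slope from depth
for s in range(-34,35,4):
    w=O+loc(piv)@R.T+R@[s/1000,0]; 
    u,v=np.round(proj('top',[w[0],w[1],.1])).astype(int); print(s,np.nanmedian(P[v-1:v+2,u-2:u+3,2]),im[v,u].max(),end='; ')
# scene view cross-check
Q=cloud('scene')
for n,X in (('lip',lip),('piv',piv)):
    u,v=proj('scene',X).astype(int); print(n,u,v,Q[v,u])
for n,X in (('tip',piv[:2]-R@[.025,0]),): print(n,X)
E
```

```text
table ((0.5427055358886719, -0.10540080815553665), (0.15906183421611786, 0.23972786962985992), 2.8431339263916016)
yaw deg 2.8431339263916016
sander origin [ 0.6301 -0.031 ]
pivot [0.4854 0.1068 0.098 ] [-0.1377  0.1448]
lip [0.5618 0.2198 0.184 ] [-0.0558  0.2538]
stop,start [ 0.5887 -0.3607  0.084 ] [ 0.5072 -0.3764  0.065 ] 0.0829619836536579
-34 0.08388227601957855 119; -30 0.08693766583940765 92; -26 0.08927499953150186 111; -22 0.09841463309313134 30; -18 0.09841463309313134 33; -14 0.1004303731193801 32; -10 0.09957298608358693 32; -6 0.09832333351060842 30; -2 0.09805871289650413 31; 2 0.09768745621830517 19; 6 0.1002869751961508 19; 10 0.10085147729643139 19; 14 0.1031695555458998 16; 18 0.10386292144577582 20; 22 0.1054374264685308 21; 26 0.10409286679752097 91; 30 0.10338064890256432 122; 34 0.1030981850966671 122; lip 374 344 [0.5621 0.2179 0.184 ]
piv 366 317 [0.486  0.1046 0.0974]
tip [0.4604 0.1056]
```

>>> servo_tool([
  [1, [0, 0, -3.2], 0],
  [1, [0, 0, -3.2], 0],
  [1, [0, 0, -3.2], 0],
  [1, [0, 0, -3.2], 0],
  [1, [0, 0, -3.2], 0],
], grip_force=20)

```text
clock: 0.6
position: [0.1757, -0.6001, 0.3532]
eef_rot: [0.99, 0.142, 0.0, 0.002]
force: [0.3, -0.3, -0.6]
width: 0.0607
```

Both cameras agree on the pivot (0.485, 0.106, 0.098) and the lip (0.562, 0.219, 0.184). The stop–start spacing is 83 mm against 84 given. I'm moving out to (0.45, -0.40) and turning so the jaws lie along the sander's x.

>>> servo_tool([
  [1, [6.4, -2.3, 0], -12.75],
  [1, [6.4, -2.3, 0], -12.75],
  [1, [6.4, -2.3, 0], -12.75],
  [1, [6.4, -2.3, 0], -12.75],
  [1, [6.4, -2.3, 0], -12.75],
  [1, [6.4, -2.3, 0], -12.75],
  [1, [6.4, -2.3, 0], -12.75],
  [1, [6.4, -2.3, 0], -12.75],
])

```text
clock: 1.4
position: [0.4533, -0.3962, 0.349]
eef_rot: [0.733, 0.68, 0.0, -0.002]
force: [-0.9, -0.1, -1.0]
width: 0.0013
```

>>> servo_tool([
  [1, [0, 0, 0], -1.4],
  [1, [0, 0, 0], -1.4],
  [1, [0, 0, 0], -1.4],
])

```text
clock: 1.7
position: [0.4501, -0.3994, 0.3502]
eef_rot: [0.687, 0.727, 0.0, -0.001]
force: [-1.2, 0.1, -0.2]
width: 0.0006
```

>>> servo_tool([
  [1, [7, 0.5, 0], 0],
  [1, [7, 0.5, 0], 0],
  [1, [7, 0.5, 0], 0],
  [1, [7, 0.5, 0], 0],
  [1, [7, 0.5, 0], 0],
  [1, [7, 0.5, 0], 0],
  [1, [7, 0.5, 0], 0],
  [1, [7, 0.5, 0], 0],
])

```text
clock: 2.5
position: [0.4535, -0.0444, 0.3516]
eef_rot: [0.685, 0.728, 0.0, -0.0]
force: [0.4, -2.1, 0.4]
width: 0.0005
```

>>> servo_tool([
  [1, [3.05, 0.27, 0], 0],
  [1, [3.05, 0.27, 0], 0],
  [1, [3.05, 0.27, 0], 0],
  [1, [3.05, 0.27, 0], 0],
  [1, [3.05, 0.27, 0], 0],
  [1, [3.05, 0.27, 3.2], 0],
  [1, [3.05, 0.27, 4.0], 0],
  [1, [3.05, 0.27, 4.2], 0],
])

```text
clock: 3.3
position: [0.4584, 0.1024, 0.2002]
eef_rot: [0.687, 0.727, 0.0, 0.001]
force: [3.1, -0.5, -0.5]
width: 0.0005
```

>>> servo_tool([
  [1, [0, 0, 0], 0],
  [1, [0, 0, 0], 0],
  [1, [0, 0, 0], 0],
])

```text
clock: 3.6
position: [0.4598, 0.1037, 0.204]
eef_rot: [0.686, 0.728, 0.001, 0.001]
force: [0.1, 0.7, 0.7]
width: 0.0004
```

>>> servo_tool([
  [1, [0, 0.0, 0.9], 0],
  [1, [0, 0.0, 1.7], 0],
  [1, [0, 0, 1.84], 0],
  [1, [0, 0, 1.9], 0],
  [1, [0, 0, 1.96], 0],
  [1, [0, 0, 2.02], 0],
  [1, [0, 0, 2.08], 0],
  [1, [0, 0, 2.1], 0],
])

```text
clock: 4.4
position: [0.4586, 0.1044, 0.0971]
eef_rot: [0.685, 0.728, 0.0, 0.0]
force: [-0.4, 0.7, -0.2]
width: 0.0001
```

```bash
python3 - <<'E'
from h import *
a=snap('scene'); w=snap('wrist'); s=arm.state(); print(s['position'],s['force'])
u,v=proj('scene',[.47,.105,.098]).astype(int)
cv2.imwrite('pics/r1.png',np.hstack([cv2.resize(a[v-60:v+60,u-60:u+60],(400,400),interpolation=2),cv2.resize(w,(400,300))[:,:].copy() if 0 else cv2.copyMakeBorder(cv2.resize(w,(400,300)),0,100,0,0,0)]))
E
```

```text
[0.4584816  0.10435586 0.09686159] [ 0.68356758 -0.10432454 -0.18300413]
```

View pics/r1.png

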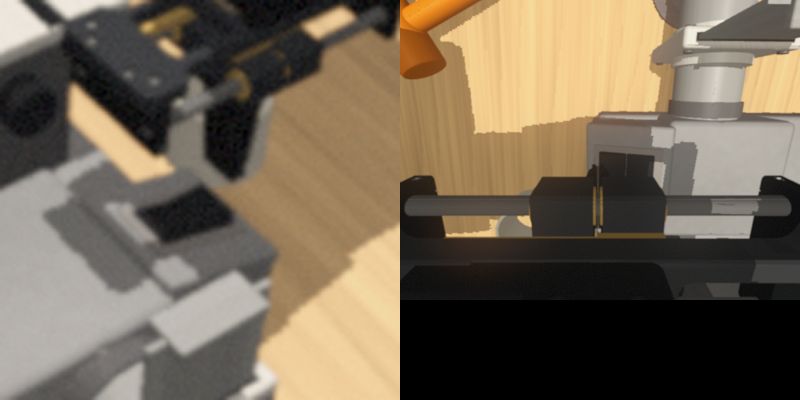

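The crop shows the fingertip (about (232,185)) just outboard of the rocker's outer edge, and there's no force. I'll lift, go 8 mm up-slope and press again.

>>> servo_tool([
  [1, [0, 0, -0.3], 0],
  [1, [0, 0.16, -0.3], 0],
  [1, [0, 0.16, -0.2], 0],
  [1, [0, 0.16, -0.1], 0],
  [1, [0, 0.16, -0.05], 0],
  [1, [0, 0.16, 0], 0],
])

```text
clock: 5.1
position: [0.466, 0.1048, 0.0959]
eef_rot: [0.685, 0.728, -0.0, -0.0]
force: [-0.2, 0.7, -0.8]
width: 0.0004
```

>>> servo_tool([
  [1, [0, 0, 0.04], 0],
  [1, [0, 0, 0.04], 0],
])

```text
clock: 5.3
position: [0.4662, 0.1048, 0.0943]
eef_rot: [0.685, 0.728, -0.0, -0.0]
force: [0.5, -0.7, -0.1]
width: 0.0007
```

```bash
python3 - <<'E'
from h import *
a=snap('scene'); s=arm.state(); print(s['position'],s['force'])
u,v=proj('scene',[.47,.105,.098]).astype(int)
cv2.imwrite('pics/r2.png',cv2.resize(a[v-40:v+40,u-40:u+40],(560,560),interpolation=2))
E
```

```text
[0.46633414 0.10483081 0.09454632] [-1.14885327  0.07825437 -0.44255933]
```

View pics/r2.png

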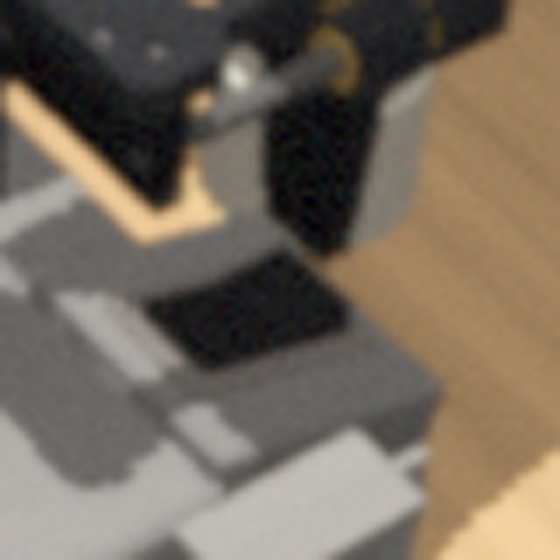

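```bash
python3 - <<'E'
from h import *
np.set_printoptions(precision=4,suppress=True)
u,v=proj('scene',[.47,.105,.098]).astype(int)
P=cloud('scene'); im=load('scene')[0]
for n,X in dict(tcp=[.4663,.1048,.0945],xm=[.4463,.1048,.0945],ym=[.4663,.0848,.0945],zp=[.4663,.1048,.1145],piv=[.4854,.106,.098]).items(): print(n,(proj('scene',X)-[u-40,v-40])*7)
for cx,cy in [(330,235),(320,200),(280,150),(400,200),(380,230),(230,180),(250,310),(300,270),(330,320),(220,345),(180,310),(300,250)]:
    y=v-40+cy//7;x=u-40+cx//7; print(cx,cy,P[y,x],im[y,x])
print(arm.camera_params('wrist')['K'][0,0])
E
```

```text
tcp [290.8852 287.8137]
xm [351.0524 259.6549]
ym [245.8299 241.0547]
zp [297.5256 233.7662]
piv [235.995  308.7894]
330 235 [0.4678 0.1181 0.1277] [27 28 26]
320 200 [0.4741 0.1182 0.1433] [23 14 19]
280 150 [0.475 0.104 0.149] [19 22 21]
400 200 [0.3585 0.0293 0.0101] [105 120 127]
380 230 [0.3699 0.0337 0.0076] [111 122 130]
230 180 [ 0.4047 -0.0002  0.0176] [106 117 123]
250 310 [0.4836 0.1075 0.0987] [29 23 26]
300 270 [0.4642 0.1027 0.0997] [27 27 29]
330 320 [0.4644 0.1185 0.0956] [28 29 26]
220 345 [0.4992 0.1161 0.1021] [26 28 28]
180 310 [0.5022 0.1017 0.1035] [21 21 22]
300 250 [0.4499 0.0858 0.0853] [74 77 84]
347.96734534032066
```

Depth puts the lowest visible part of the finger at z about 0.12, while the TCP reports 0.0945. That fits the zero force. I'll keep lowering gently until contact and watch the force.

>>> servo_tool([
  [1, [0, 0, 0.06], 0],
  [1, [0, 0, 0.06], 0],
  [1, [0, 0, 0.06], 0],
])

```text
clock: 5.65
position: [0.4664, 0.1048, 0.0917]
eef_rot: [0.685, 0.728, -0.0, 0.0]
force: [0.6, 0.3, 0.2]
width: 0.0002
```

```bash
python3 - <<'E'
from h import *
np.set_printoptions(precision=4,suppress=True)
a=snap('scene'); t=snap('top'); s=arm.state(); print(s['position'],s['force'])
P=cloud('scene')
# finger points: near tcp in xy
m=(abs(P[...,0]-.466)<.02)&(abs(P[...,1]-.105)<.025)&(a.max(2)<60)
z=P[m][:,2]; print(np.histogram(z,bins=np.arange(.08,.2,.01)))
for zz in (.10,.11,.12,.13,.14):
    q=P[m&(abs(P[...,2]-zz)<.005)]; print(zz,len(q),q.min(0) if len(q) else '',q.max(0) if len(q) else '')
u,v=proj('scene',[.47,.105,.098]).astype(int)
cv2.imwrite('pics/r3.png',cv2.resize(a[v-50:v+30,u-40:u+40],(560,560),interpolation=2))
E
```

```text
[0.4664 0.1048 0.0918] [ 0.2025 -0.437   0.0172]
(array([  1, 145,  21,  20,  32,  52,  52,  56,  49,  17,   1]), array([0.08, 0.09, 0.1 , 0.11, 0.12, 0.13, 0.14, 0.15, 0.16, 0.17, 0.18,
       0.19]))
0.1 162 [0.4605 0.0934 0.0956] [0.4859 0.122  0.1014]
0.11 2 [0.4695 0.1105 0.1145] [0.4698 0.1138 0.1149]
0.12 31 [0.4634 0.0968 0.1157] [0.472  0.1189 0.1246]
0.13 44 [0.461  0.0988 0.1257] [0.4749 0.1191 0.1348]
0.14 55 [0.4596 0.0991 0.1356] [0.4759 0.119  0.1449]
```

View pics/r3.png

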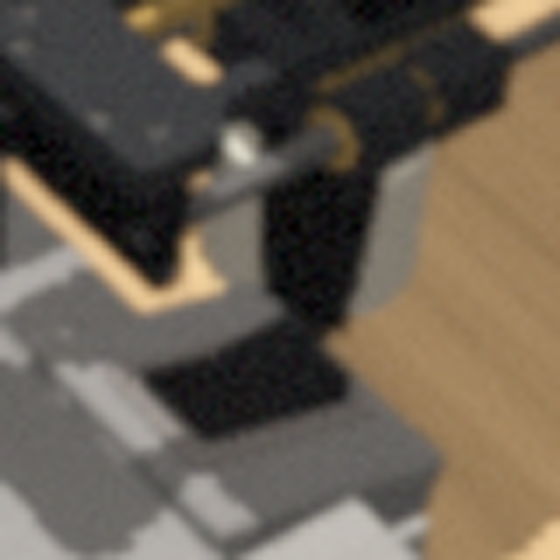

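The finger's real lower end is about 21 mm above the reported TCP, and it is slim (x 0.463–0.472). It sits above the lower half as wanted, so I'm continuing down, with contact expected at TCP z about 0.077.

>>> servo_tool([
  [1, [0, 0, 0.16], 0],
  [1, [0, 0, 0.2], 0],
  [1, [0, 0, 0.24], 0],
  [1, [0, 0, 0.28], 0],
  [1, [0, 0, 0.28], 0],
])

```text
clock: 6.25
position: [0.4663, 0.1048, 0.0774]
eef_rot: [0.685, 0.728, -0.0, -0.0]
force: [-0.2, -0.5, 0.2]
width: 0.0002
```

>>> servo_tool([
  [1, [0, 0, 0.04], 0],
  [1, [0, 0, 0.08], 0],
  [1, [0, 0, 0.08], 0],
])

```text
clock: 6.55
position: [0.4666, 0.1048, 0.0737]
eef_rot: [0.685, 0.728, 0.0, 0.0]
force: [0.7, -0.2, 1.0]
width: 0.0004
```

>>> servo_tool([
  [1, [0, 0, 0.04], 0],
  [1, [0, 0, 0.04], 0],
])

```text
clock: 6.75
position: [0.4668, 0.1048, 0.0717]
eef_rot: [0.685, 0.728, 0.0, 0.0]
force: [1.6, -0.1, 2.6]
width: 0.0001
```

>>> servo_tool([
  [1, [0, 0, 0.04], 0],
  [1, [0, 0, 0.04], 0],
])

```text
clock: 6.95
position: [0.4671, 0.1049, 0.0709]
eef_rot: [0.685, 0.728, 0.001, 0.001]
force: [-3.3, -0.6, 20.3]
width: 0.0006
```

```bash
python3 - <<'E'
from h import *
np.set_printoptions(precision=4,suppress=True)
a=snap('scene'); s=arm.state(); print(s['position'],s['force'],s['eef_rot'])
P=cloud('scene')
m=(abs(P[...,0]-.466)<.02)&(abs(P[...,1]-.105)<.025)&(a.max(2)<60)
for zz in np.arange(.08,.14,.006):
    q=P[m&(abs(P[...,2]-zz)<.003)]; print(zz,len(q),q.min(0) if len(q) else '',q.max(0) if len(q) else '')
u,v=proj('scene',[.47,.105,.098]).astype(int)
cv2.imwrite('pics/r4.png',cv2.resize(a[v-50:v+30,u-40:u+40],(560,560),interpolation=2))
E
```

```text
[0.4671 0.1049 0.0709] [-2.2821 -0.0164 19.9296] [0.6853 0.7282 0.0007 0.0008]
0.08 0  
0.08600000000000001 0  
0.09200000000000001 18 [0.462  0.0912 0.092 ] [0.4798 0.1211 0.0948]
0.09800000000000002 87 [0.4621 0.0953 0.0951] [0.4858 0.1223 0.1008]
0.10400000000000002 20 [0.4636 0.0972 0.101 ] [0.4745 0.1184 0.1067]
0.11000000000000003 26 [0.4629 0.0967 0.107 ] [0.4757 0.1192 0.1127]
0.11600000000000003 28 [0.4611 0.0977 0.1131] [0.4765 0.1188 0.1188]
0.12200000000000004 33 [0.4606 0.0974 0.1192] [0.4772 0.1192 0.1247]
0.12800000000000006 33 [0.4608 0.0957 0.125 ] [0.4774 0.12   0.131 ]
0.13400000000000006 35 [0.4599 0.1013 0.1313] [0.4783 0.1194 0.1369]
0.14000000000000007 25 [0.4572 0.1058 0.1371] [0.4782 0.1195 0.1424]
```

View pics/r4.png

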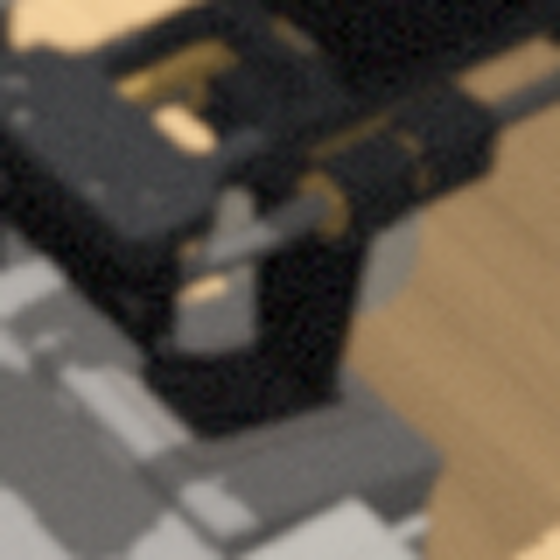

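The force ramped at about 2.6 N while the rocker turned, then jumped to 20 N, which looks like its stop. The finger bottom is at z about 0.093. I'll lift and check the rocker by depth.

>>> servo_tool([
  [1, [0, 0, -1], 0],
  [1, [0, 0, -2], 0],
  [1, [0, 0, -3], 0],
  [1, [0, 0, -4], 0],
  [1, [0, 0, -5], 0],
  [1, [-1, 0, -5.6], 0],
  [1, [-2, 0, -5.6], 0],
  [1, [-3, 0, -5.6], 0],
])

```text
clock: 7.8
position: [0.4748, -0.0389, 0.3506]
eef_rot: [0.685, 0.729, 0.0, 0.001]
force: [1.1, 0.4, -0.3]
width: 0.0002
```

```bash
python3 - <<'E'
from h import *
np.set_printoptions(precision=4,suppress=True)
a=snap('scene'); s=arm.state(); print(s['position'],s['force'],s['clock'])
P=cloud('scene')
m=(abs(P[...,0]-.485)<.03)&(abs(P[...,1]-.106)<.02)&(a.max(2)<60)&(P[...,2]<.12)
q=P[m]
for x in np.arange(.458,.514,.004):
    k=q[abs(q[:,0]-x)<.002]; print('%.3f %d %.4f'%(x,len(k),np.median(k[:,2]) if len(k) else 0))
for nm,sel in(('low',q[:,0]<.481),('up',q[:,0]>.49)):
    print(nm,np.degrees(np.arctan(np.polyfit(q[sel,0],q[sel,2],1)[0])))
E
```

```text
[ 0.4751 -0.045   0.3497] [ 0.3187 -4.6534 -0.6464] 7.85
0.458 0 0.0000
0.462 0 0.0000
0.466 12 0.0933
0.470 16 0.0946
0.474 19 0.0957
0.478 17 0.0965
0.482 16 0.0972
0.486 13 0.0995
0.490 14 0.1020
0.494 9 0.1056
0.498 16 0.1076
0.502 17 0.1106
0.506 41 0.1104
0.510 18 0.1072
low 13.555644273359105
up 16.245520397347462
```

The rocker now reads off: its lower half slopes 13.6° (parallel to the 15° face) and the upper half rises at about 34°. Next is the stop button.

>>> servo_tool([
  [1, [-6.37, 1.9, 0], 0],
  [1, [-6.37, 1.9, 0], 0],
  [1, [-6.37, 1.9, 0], 0],
  [1, [-6.37, 1.9, 0], 0],
  [1, [-6.37, 1.9, 0], 0],
  [1, [-6.37, 1.9, 0], 0],
  [1, [-6.37, 1.9, 0], 0],
  [1, [-6.37, 1.9, 0], 0],
])

```text
clock: 8.65
position: [0.5893, -0.3533, 0.3469]
eef_rot: [0.686, 0.727, -0.0, -0.002]
force: [-0.2, -0.0, 0.4]
width: 0.0008
```

>>> servo_tool([
  [1, [0, 0, 1], 0],
  [1, [0, 0, 2], 0],
  [1, [0, 0, 3], 0],
  [1, [0, 0, 4], 0],
  [1, [0, 0, 4.7], 0],
  [1, [0, 0, 4.7], 0],
  [1, [0, 0, 4.7], 0],
])

```text
clock: 9.35
position: [0.5894, -0.3495, 0.1155]
eef_rot: [0.685, 0.728, -0.0, -0.0]
force: [0.8, -0.7, 0.6]
width: 0.0005
```

>>> servo_tool([
  [1, [-0.24, 0, 0], 0],
  [1, [-0.24, 0, 0.4], 0],
  [1, [-0.24, 0, 0.8], 0],
  [1, [-0.24, 0, 0.92], 0],
  [1, [-0.24, 0, 0.92], 0],
])

```text
clock: 9.85
position: [0.5902, -0.3625, 0.0696]
eef_rot: [0.685, 0.728, 0.0, 0.0]
force: [0.2, 1.1, 0.6]
width: 0.0002
```

```bash
python3 - <<'E'
from h import *
np.set_printoptions(precision=4,suppress=True)
a=snap('scene'); t=snap('top'); s=arm.state(); print(s['position'],s['force'])
u,v=proj('scene',[.589,-.361,.084]).astype(int); print(u,v)
x,y=proj('top',[.589,-.361,.084]).astype(int)
v0,u0=max(v-50,0),max(u-50,0)
cv2.imwrite('pics/s1.png',np.hstack([cv2.resize(a[v0:v0+100,u0:u0+100],(400,400),interpolation=2),cv2.resize(t[y-50:y+50,x-50:x+50],(400,400),interpolation=2)]))
E
```

```text
[ 0.5905 -0.3625  0.0704] [-0.1192 -0.2003 -0.1573]
217 215
```

View pics/s1.png

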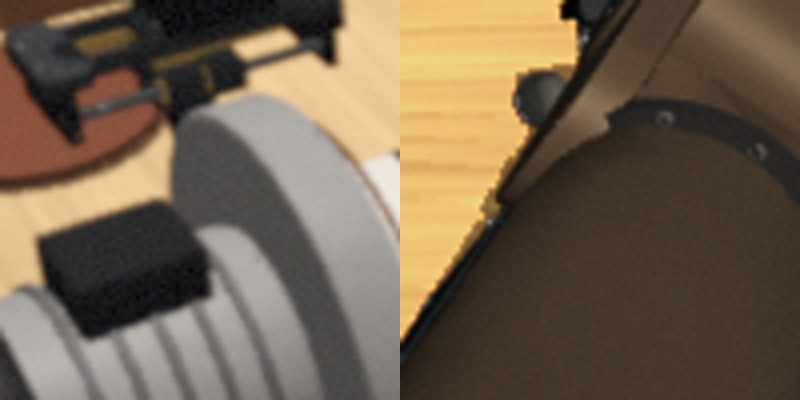

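Both views are blocked here (guard in scene, arm in top), so I'm pressing by force in small steps.

>>> servo_tool([
  [1, [0, 0, 0.08], 0],
  [1, [0, 0, 0.14], 0],
  [1, [0, 0, 0.2], 0],
  [1, [0, 0, 0.2], 0],
])

```text
clock: 10.35
position: [0.5901, -0.3619, 0.0587]
eef_rot: [0.685, 0.728, -0.0, 0.0]
force: [0.2, -0.0, 1.5]
width: 0.0007
```

>>> servo_tool([
  [1, [0, 0, 0.06], 0],
  [1, [0, 0, 0.06], 0],
])

```text
clock: 10.55
position: [0.5901, -0.3619, 0.0556]
eef_rot: [0.685, 0.728, 0.0, 0.0]
force: [0.2, -0.2, 2.2]
width: 0.0004
```

>>> servo_tool([
  [1, [0, 0, 0.04], 0],
  [1, [0, 0, 0.04], 0],
])

```text
clock: 10.75
position: [0.5901, -0.3619, 0.0541]
eef_rot: [0.685, 0.728, 0.0, 0.0]
force: [-0.5, 0.2, 6.0]
width: 0.0006
```

>>> servo_tool([
  [1, [0, 0, 0.04], 0],
  [1, [0, 0, 0.04], 0],
])

```text
clock: 10.95
position: [0.5902, -0.362, 0.0539]
eef_rot: [0.685, 0.728, 0.0, 0.001]
force: [-4.8, 3.5, 20.5]
width: 0.0007
```

>>> servo_tool([
  [1, [0, 0, 0.02], 0],
  [1, [0, 0, 0.02], 0],
])

```text
clock: 11.15
position: [0.5902, -0.362, 0.0537]
eef_rot: [0.685, 0.728, 0.0, 0.001]
force: [-7.6, 4.7, 28.0]
width: 0.0006
```

It hit a hard stop at TCP z 0.054 (tip about 0.076, against 0.077 expected). I'm lifting and moving to the gate, with a stop-button depth check on the way.

>>> servo_tool([
  [1, [0, 0, -1], 0],
  [1, [0, 0, -2], 0],
  [1, [0, 0, -3], 0],
  [1, [0, 0, -4], 0],
  [1, [0, 0, -5], 0],
  [1, [0, 0, -6], 0],
  [1, [0, 0, -6], 0],
])

```text
clock: 11.85
position: [0.5909, -0.3624, 0.3579]
eef_rot: [0.685, 0.728, 0.001, 0.005]
force: [0.3, 0.3, 0.0]
width: 0.0005
```

>>> servo_tool([
  [1, [7, 0, 0], 0],
  [1, [7, 0, 0], 0],
  [1, [7, 0, 0], 0],
  [1, [7, 0, 0], 0],
  [1, [7, 0, 0], 0],
  [1, [7, 0, 0], 0],
  [1, [7, 0, 0], 0],
  [1, [7, 0, 0], 0],
])

```text
clock: 12.65
position: [0.5678, -0.0074, 0.3502]
eef_rot: [0.684, 0.73, 0.0, -0.001]
force: [0.8, -0.9, 0.9]
width: 0.0008
```

>>> servo_tool([
  [1, [4.6, 0.15, 0], 0],
  [1, [4.6, 0.15, 0], 0],
  [1, [4.6, 0.15, 0], 0],
  [1, [4.6, 0.15, 0], 0],
  [1, [4.6, 0.15, 0], 0],
  [1, [4.6, 0.15, 0], 0],
  [1, [4.6, 0.15, 0], 0],
])

```text
clock: 13.35
position: [0.5622, 0.2175, 0.3496]
eef_rot: [0.685, 0.729, -0.001, -0.0]
force: [0.1, -0.7, 0.6]
width: 0.0001
```

```bash
python3 - <<'E'
from h import *
np.set_printoptions(precision=4,suppress=True)
t=snap('top'); a=snap('scene'); s=arm.state(); print(s['position'],s['force'],s['clock'])
P=cloud('top')
for n,X in dict(stop=[.589,-.361,.08],start=[.507,-.376,.065]).items():
    u,v=proj('top',X).astype(int); q=P[v-4:v+5,u-4:u+5].reshape(-1,3); print(n,np.nanmedian(q,0),t[v,u])
Q=cloud('scene'); m=(abs(Q[...,0]-.562)<.04)&(abs(Q[...,1]-.219)<.03)&(abs(Q[...,2]-.184)<.006)
print('lip',m.sum(),np.median(Q[m],0),np.percentile(Q[m],2,0),np.percentile(Q[m],98,0))
E
```

```text
[0.5625 0.2164 0.3502] [ 0.1839 -0.4252  0.7255] 13.45
stop [ 0.5901 -0.3615  0.0763] [26 26 29]
start [ 0.5084 -0.3756  0.0641] [26 28 29]
lip 534 [0.5646 0.2233 0.1837] [0.5345 0.2107 0.1792] [0.5919 0.2344 0.1855]
```

The stop button top is now at z 0.076, so it's in, and start is untouched. Moving onto the lip.

>>> servo_tool([
  [1, [0.06, 0, 1], 0],
  [1, [0.06, 0, 2], 0],
  [1, [0.06, 0, 3], 0],
  [1, [0.06, 0, 3.5], 0],
  [1, [0.06, 0, 3.7], 0],
  [1, [0.06, 0, 3.8], 0],
  [1, [0.06, 0, 3.9], 0],
  [1, [0.06, 0, 4.0], 0],
])

```text
clock: 14.25
position: [0.563, 0.2203, 0.1521]
eef_rot: [0.685, 0.728, 0.001, 0.001]
force: [-0.6, -2.3, 3.4]
width: 0.0003
```

```bash
python3 - <<'E'
from h import *
a=snap('scene'); s=arm.state(); print(s['position'],s['force'])
u,v=proj('scene',[.562,.22,.18]).astype(int)
cv2.imwrite('pics/g1.png',cv2.resize(a[v-60:v+40,u-50:u+50],(500,500),interpolation=2))
E
```

```text
[0.56284716 0.22036061 0.15116354] [ 1.26095471 -2.42327701  2.30044739]
```

View pics/g1.png

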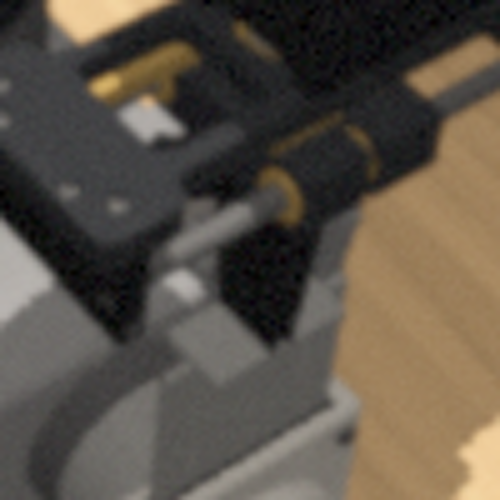

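The finger sits on the middle of the lip (about (250,340)) and is moving it down. Continuing to the stop.

>>> servo_tool([
  [1, [0, 0, 0.15], 0],
  [1, [0, 0, 0.3], 0],
  [1, [0, 0, 0.45], 0],
  [1, [0, 0, 0.6], 0],
  [1, [0, 0, 0.75], 0],
  [1, [0, 0, 0.88], 0],
  [1, [0, 0, 0.96], 0],
  [1, [0, 0, 0.96], 0],
])

```text
clock: 15.1
position: [0.5613, 0.2205, 0.1016]
eef_rot: [0.685, 0.728, -0.001, -0.001]
force: [-0.5, 0.3, -1.0]
width: 0.0005
```

>>> servo_tool([
  [1, [0, 0, 0.06], 0],
  [1, [0, 0, 0.06], 0],
])

```text
clock: 15.3
position: [0.5615, 0.2206, 0.0992]
eef_rot: [0.685, 0.728, -0.001, -0.0]
force: [-0.2, 0.5, -0.8]
width: 0.0001
```

>>> servo_tool([
  [1, [0, 0, 0.03], 0],
  [1, [0, 0, 0.03], 0],
])

```text
clock: 15.5
position: [0.5618, 0.2206, 0.098]
eef_rot: [0.685, 0.728, -0.0, -0.0]
force: [0.1, -0.7, 0.6]
width: 0.0004
```

>>> servo_tool([
  [1, [0, 0, 0.04], 0],
  [1, [0, 0, 0.04], 0],
])

```text
clock: 15.7
position: [0.562, 0.2206, 0.0973]
eef_rot: [0.685, 0.728, 0.0, 0.0]
force: [-4.3, -0.9, 13.8]
width: 0.0004
```

```bash
python3 - <<'E'
from h import *
np.set_printoptions(precision=4,suppress=True)
a=snap('scene'); s=arm.state(); print(s['position'],s['force'])
Q=cloud('scene'); m=(abs(Q[...,0]-.562)<.04)&(abs(Q[...,1]-.222)<.012)&(Q[...,2]>.1)&(a.min(2)>80)&(Q[...,2]<.2)
print(np.histogram(Q[m][:,2],np.arange(.1,.2,.005)))
E
```

```text
[0.5621 0.2206 0.0973] [-4.7207 -1.2032 12.7392]
(array([ 62,  52, 117, 147, 140,   0,   0,   0,   0,   0,   0,   0,   0,
         0,   0,   0,   0,   0,   0]), array([0.1  , 0.105, 0.11 , 0.115, 0.12 , 0.125, 0.13 , 0.135, 0.14 ,
       0.145, 0.15 , 0.155, 0.16 , 0.165, 0.17 , 0.175, 0.18 , 0.185,
       0.19 , 0.195]))
```

>>> servo_tool([
  [1, [0, 0, 0.04], 0],
  [1, [0, 0, 0.04], 0],
  [1, [0, 0, 0.04], 0],
])

```text
clock: 16.05
position: [0.5621, 0.2206, 0.0971]
eef_rot: [0.685, 0.728, 0.001, 0.001]
force: [-10.3, -3.3, 30.8]
width: 0.0004
```

>>> servo_tool([
  [1, [0, 0, -0.5], 0],
  [1, [0, 0, -1.5], 0],
  [1, [0, 0, -2.5], 0],
  [1, [0, 0, -3.5], 0],
  [1, [0, 0, -4.5], 0],
  [1, [0, 0, -5], 0],
  [1, [0, 0, -5], 0],
  [1, [0, 0, -5], 0],
])

```text
clock: 16.85
position: [0.5619, 0.2206, 0.3437]
eef_rot: [0.685, 0.728, -0.0, 0.0]
force: [-0.1, 0.1, -0.6]
width: 0.0005
```

```bash
python3 - <<'E'
from h import *
np.set_printoptions(precision=4,suppress=True)
a=snap('scene'); t=snap('top'); s=arm.state(); print(s['position'],s['force'],s['clock'])
Q=cloud('scene'); m=(abs(Q[...,0]-.562)<.02)&(abs(Q[...,1]-.222)<.010)&(abs(Q[...,2]-.12)<.02)
print('lip',np.histogram(Q[m][:,2],np.arange(.1,.142,.004)))
m=(abs(Q[...,0]-.485)<.03)&(abs(Q[...,1]-.106)<.02)&(a.max(2)<60)&(Q[...,2]<.12); q=Q[m]
for x in (.466,.474,.482,.49,.498,.504): print(x,'%.4f'%np.median(q[abs(q[:,0]-x)<.002][:,2]))
P=cloud('top'); u,v=proj('top',[.589,-.361,.078]).astype(int); print('stop',np.nanmedian(P[v-4:v+5,u-4:u+5].reshape(-1,3),0))
cv2.imwrite('pics/end.png',a)
E
```

```text
[0.5617 0.2205 0.3425] [ 0.3097  0.4365 -0.6599] 16.95
lip (array([ 25,  24,   4,   1,  86, 187,   0,   0,   0,   0]), array([0.1  , 0.104, 0.108, 0.112, 0.116, 0.12 , 0.124, 0.128, 0.132,
       0.136, 0.14 ]))
0.466 0.0933
0.474 0.0957
0.482 0.0977
0.49 0.1019
0.498 0.1085
0.504 0.1117
stop [ 0.5903 -0.3596  0.0765]
```

View pics/end.png

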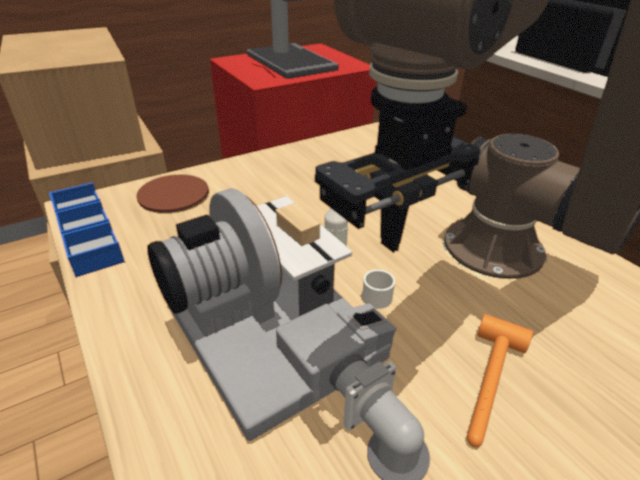

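The picture shows the gate slide down at (372,375), the rocker tipped at (368,318), the bystanders where they were, and the arm clear. Handing in.

```bash
python3 -c "
from workcell import arm
print(arm.close_job())"
```

```text
the job is handed in; nothing more can be done
None
```

I shut the station down in the order asked: sander rocker to off, extractor stop button in, then the blast gate pushed down. I handed the job in at about 17 s, with no verdict reported.

**Final depth and force checks:**

| Item | Pressed to a hard stop at | Reading after | Expected |
|---|---|---|---|
| Rocker | about 20 N | lower half slopes about 14° | 15° face slope (off) |
| Stop button | about 28 N | top at 76.5 mm | 77 mm (fully in) |
| Gate lip | about 31 N | top at about 120 mm | 120 mm (shut) |

- **Left alone:** The start button's height was unchanged after the stop press. In the last picture the wood block, pipe, bottle and mallet looked unmoved, and the arm was clear of everything at z 0.34.
- **Disagreement:** The real fingertips ended about 21 mm above the reported TCP. My first press on the rocker therefore met nothing, and after that I went by depth and force readings.
- **Unseen press:** Both fixed cameras were blocked during the stop-button press, so I did it by force alone and confirmed it by depth afterwards.
- **Pictures:** I viewed 10.

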